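Change bench air over from the blue valve to the yellow valve

TASK

Change the bench air over from blue to yellow on the three-valve manifold: first push the blue valve's knob, which stands pulled out, fully home, and only then pull the yellow valve's knob straight out to its stop. Leave the red valve's knob home as it is.

Things in the scene. Friction and masses are not known exactly. Their poses are not given: they have to be found in the camera images.
- blue_knob (a point): centre of the blue knob (moves with it), 55 mm above the worktop: a rounded block 28 mm long along the slide, 22 wide, 34 tall, on a 10 mm steel rod from the front of the aluminium valve block that has a blue plate on top. Axes: x level, straight into the valve (push home +x, pull out -x); y level, across the 22 mm width; z up. Below a knob: only the worktop or a 12 mm plate.
- yellow_knob (a point): centre of the yellow knob, to be pulled out; size, height and axes as the blue one. Valve blocks are 70 mm deep, 54 wide, and reach 72 mm above the worktop; a knob at home has 14 mm clear between its rear face and the valve's front gland. All valves are fixed down.
- red_knob (a point): centre of the red knob, a bystander at home; size, height and axes as the blue one. The three valves stand side by side in any order, facing the same way, knobs 85 mm apart sideways. Right of them (y below 0) stands a test fixture with its lid raised, up to 0.29 m high: pass well above or around it.
- blue_slide (a joint): travel of the blue knob, m: 0 = fully home, 0.030 = fully out at its stop. A sprung detent holds it at either end (about 4 N at the ends, 7 N to move it over the middle); past 0.015 it snaps on to the other end by itself. Starts out at its stop.
- yellow_slide (a joint): travel of the yellow knob, m: 0 = fully home, 0.030 = fully out at its stop. A sprung detent holds it at either end (about 4 N at the ends, 7 N to move it over the middle); past 0.015 it snaps on to the other end by itself. Starts home.

How it is judged:
On the way, in this order (a step that is already met when the one before it is completed fails the run):
1. the blue knob is home while the yellow one is still home (value of joint blue_slide below 0.004 m and value of joint yellow_slide below 0.008 m), for 0.2 s.
2. the yellow knob is pulled out (value of joint yellow_slide above 0.025 m), for 0.2 s.
At the end, for the whole second after the job is handed in: the blue knob is home (within 4 mm), the yellow knob is out (at least 25 of its 30 mm), the red knob is home as at the start (within 5 mm) (value of joint blue_slide below 0.004 m and value of joint yellow_slide above 0.025 m and distance of red_knob from where it was at the start of the episode below 0.005 m); the robot touches nothing.
It fails at once if the blue and yellow valves are open at the same time (both knobs more than 12 mm out) (value of joint each of blue_slide, yellow_slide above 0.012 m).
It fails at once if the red knob is pulled more than 12 mm out of its place (distance of red_knob from where it was at the start of the episode above 0.012 m).
It also fails if it takes over 48 s, if anything falls off the work surface, if the arm or the gripper's body presses on something with over 40 N, if the wrist force passes 120 N, or if a joint passes its speed limit or range.

ROBOT

A 6-joint arm with a two-finger parallel gripper is mounted at the origin on a cart in front of the work surface, level with it; the furniture and walls round the work are solid. World frame = base frame: x ahead of the robot, y to its left, z up, the work surface at z = 0. Lengths are in m, angles in rad, forces in N, time in s.
With the tool pointing down it reaches from about 0.35 to 0.775 m from the base axis. Payload 7.3 kg.
Tool frame: the origin (TCP) lies on the mounting face of the last link; the fingertips stand 178 mm ahead of it and the grasp point (between the pads) lies 159 mm ahead of it (robot.tcp_to_tips is the distance from the TCP to the fingertips, in m); z points along the fingers, y is the direction in which the jaws open and shut (so a half turn about z gives the same grasp; the last joint's range is limited). The gripper opens to 92 mm and grips with 3 to 60 N. Pads are 19 mm wide; open, the fingers measure 130 mm over their backs; the gripper's body (75 mm by 190 mm) begins 47 mm behind the grasp point.
Start: joints at [1.004, 0.342, 1.524, -0, 1.275, -0.146], TCP at [0.214, 0.479, 0.405] pointing down, gripper open.
Joint ranges: [-2.53, 2.53], [-0.77, 2.02], [0.04, 2.7], [-1, 4.14], [0.28, 2.66], [-3.11, 3.11]. Speed limits (rad/s): [2.57, 2.57, 3.14, 3.14, 3.14, 3.14].

INTERFACE

Orientations are given as [roll, pitch, yaw] about the fixed x, y, z axes, in that order (R = Rz(yaw) Ry(pitch) Rx(roll)).
In Python, from cell import robot, viewer gives the robot as it stands.
- The arm moves only by the shell command python3 -m creep 'ROWS' [OPENING] [FORCE]. ROWS is JSON, a list that holds one entry, the list of rows, each a list of 6 numbers: the shift along the world's x, y, z in mm, then the turn, a rotation vector about the world's x, y, z in degrees. A call has 1 to 5 rows; each row shifts and turns the pose as measured when the row begins; what a row does not reach is not made up. A row lasts 1/12 s, in which the tool goes at most 41.7 mm and 7.16 degrees, less where a joint would pass 70% of its speed; a pose out of reach is approached as far as the arm can. A call with a gripper value outside its range is refused whole. OPENING is the closure, from -1 (fully open) to 1 (shut), set as the call begins (- or left out, the last holds). The fingers move at their own pace and stop on an object; FORCE is the grip in N (left out, the last holds). Time passes only in rows, so rows that do not move let the fingers close. It gives the time, the measured TCP pose, the force and the opening at its end, in the units of the state.
- robot.observe(): the state, without advancing time (a new reading comes with each control period).
- viewer.read_camera(name): name is "side" or "top"; returns the picture (384x512x3 uint8, blue, green, red); there is no depth.
- viewer.camera_model(name): a dict with "fx", "fy", "cx", "cy" (pixels), "pose" (4x4, takes a point from camera to world coordinates). Camera axes: x right, y up, looking along -z (the intrinsics and any distortion apply to the point x, -y, -z); pixel columns grow to the right and rows downward; lengths in m; the calibration is good to about 2 mm. A picture is of the moment at which its call begins. camera_model takes no time and is no camera call.
- robot.hand_in(): hands the job in, once; it reports no verdict.
The state is a dict: "time": time; "qpos": joint angles; "qvel": joint speeds; "joint_efforts": joint torques, N m; "tool_pos": TCP position; "tool_rot": TCP orientation; "contact_force": force on the tool from outside, world axes, zero at the start; "torque": the same for the moment, N m; "opening": finger opening in m.
Only numpy, scipy, OpenCV 4.12 (cv2) and the standard library are available. Lean on these libraries where they do the work, as an engineer would, in place of code of your own. Each camera call takes 0.05 s, during which the arm holds its last target. There are 200 camera calls.

## Working session

There is one attempt and no reset: what is moved stays moved. The work goes in short steps, Python scripts to look and compute and a shell command to move; the robot and the scene stay as the last step left them, time stands still between calls to the robot, and variables do not carry over. Pictures are saved under pics/ and viewed, about 8 in all and at most 12, crops included, and the job is handed in when it is done.

```bash
mkdir -p pics; ls; python3 - <<'E'
from cell import robot, viewer
import cv2
for n in("top","side"):
    cv2.imwrite(f"pics/{n}0.png",viewer.read_camera(n)); m=viewer.camera_model(n); print(n,m)
s=robot.observe(); print(s)
E
```

```text
pics
top {'fx': 388.825213366596, 'fy': 388.825213366596, 'cx': 253.35756590813986, 'cy': 192.25350066917116, 'pose': array([[-1.22958331e-03,  9.96262377e-01, -8.63699291e-02,
         4.85358546e-01],
       [-9.99999017e-01, -1.28324980e-03, -5.65838116e-04,
         2.73238343e-01],
       [-6.74557421e-04,  8.63691484e-02,  9.96262975e-01,
         9.20877983e-01],
       [ 0.00000000e+00,  0.00000000e+00,  0.00000000e+00,
         1.00000000e+00]])}
side {'fx': 381.6760305734833, 'fy': 381.6760305734833, 'cx': 253.86761061789764, 'cy': 191.93823989884316, 'pose': array([[ 0.97275579,  0.09974228, -0.20927887,  0.36768183],
       [-0.23179153,  0.43534839, -0.86991061, -0.45611373],
       [ 0.00434235,  0.89471965,  0.44660708,  0.48831668],
       [ 0.        ,  0.        ,  0.        ,  1.        ]])}
{'time': 0.1, 'qpos': array([ 1.00400727e+00,  3.42617325e-01,  1.52490662e+00,  3.52236281e-06,
        1.27540264e+00, -1.46003428e-01]), 'qvel': array([-0.00063779, -0.00100002, -0.00052566,  0.00120351,  0.00126726,
       -0.00072606]), 'joint_efforts': array([ 1.21672088e-03, -4.32005346e+01, -2.44696820e+01,  7.18080369e-02,
        5.26685861e-02, -7.35599929e-05]), 'tool_pos': array([0.21436522, 0.4791075 , 0.40413803]), 'tool_rot': array([-3.14027340e+00, -1.97400851e-04,  2.72080587e+00]), 'contact_force': array([ 0.85430774, -0.18881362,  0.87151972]), 'torque': array([-0.02062805,  0.02957368, -0.025054  ]), 'opening': 0.09153461752566824}
```

View pics/top0.png

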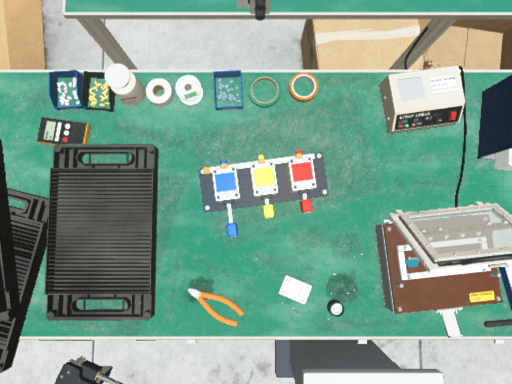

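View pics/side0.png

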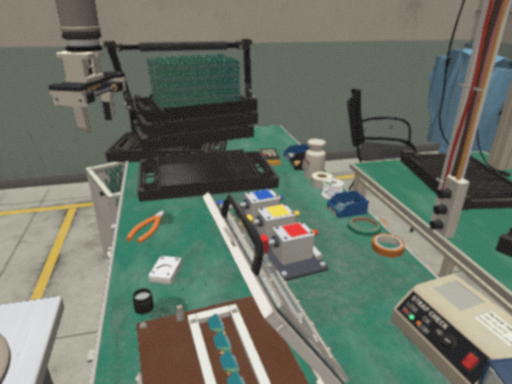

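The top view shows the blue knob out at about (232,230), yellow at (268,211) and red at (306,206). Their plates are at (226,183), (264,178) and (302,172). The gripper is at the lower left.

```bash
cat > h.py <<'E'
import numpy as np, cv2
from cell import robot, viewer
def ray(n,u,v,z):
    m=viewer.camera_model(n);P=m["pose"]
    d=P[:3,:3]@np.array([(u-m["cx"])/m["fx"],-(v-m["cy"])/m["fy"],-1]);o=P[:3,3]
    return o+d*(z-o[2])/d[2]
def blobs(img,zone,c):
    u0,v0,u1,v1=zone
    h=cv2.cvtColor(img[v0:v1,u0:u1],cv2.COLOR_BGR2HSV)
    lo,hi={"blue":((100,150,60),(125,255,255)),"yellow":((20,130,90),(33,255,255)),"red":((0,170,60),(8,255,255))}[c]
    k=cv2.inRange(h,lo,hi)
    if c=="red":k|=cv2.inRange(h,(172,170,60),(180,255,255))
    n,l,s,ce=cv2.connectedComponentsWithStats(k)
    return [(s[i,4],ce[i]+[u0,v0],s[i,:4]+[u0,v0,0,0]) for i in range(1,n) if s[i,4]>40]
E
python3 - <<'E'
from h import *
im=cv2.imread("pics/top0.png")
for c in("blue","yellow","red"):
    for a,ce,b in blobs(im,(195,150,330,245),c):
        print(c,a,ce.round(1),b,"z.072",ray("top",*ce,.072).round(4),"z.06",ray("top",*ce,.06).round(4))
E
```

```text
blue 291 [224.9 181.6] [215 173  20  18] z.072 [0.5826 0.3362 0.072 ] z.06 [0.584  0.3371 0.06  ]
blue 117 [231.5 229.3] [227 223  10  14] z.072 [0.4783 0.3214 0.072 ] z.06 [0.4782 0.3221 0.06  ]
red 52 [305.9 205.1] [301 200  11  12] z.072 [0.5307 0.1589 0.072 ] z.06 [0.5314 0.1573 0.06  ]
```

```bash
python3 - <<'E'
from h import *
im=cv2.imread("pics/top0.png")
print(ray("top",268,211,.065))
k=ray("top",231.5,229.3,.068); r=ray("top",305.9,205.1,.068)
d=(k-r)[:2]; a=np.arctan2(d[1],d[0]); print(np.hypot(*d),"yaw",np.degrees(a-np.arctan2(.170,-.030)))
E
python3 -m creep '[[[33,-20,0,0,0,6.4],[33,-20,0,0,0,6.4],[33,-20,0,0,0,6.4],[33,-20,0,0,0,6.4],[33,-20,0,0,0,6.4]]]' -0.2 25
```

```text
[0.51811585 0.24155918 0.065     ]
0.17143507499868588 yaw 7.890354802376155
time: 0.52
tool_pos: [0.3733, 0.3817, 0.4024]
tool_rot: [-3.139, -0.005, -2.989]
contact_force: [0.5, -0.2, -0.5]
opening: 0.063
```

```bash
python3 -m creep '[[[33,-20,-20,0,0,0],[33,-20,-20,0,0,0],[30,-18,-20,0,0,0],[0,0,0,0,0,0]]]'
python3 - <<'E'
from h import *
s=robot.observe();print(s["tool_pos"],np.degrees(s["tool_rot"]),s["contact_force"],s["opening"])
im=viewer.read_camera("top");cv2.imwrite("pics/t1.png",cv2.resize(im[140:260,180:340],None,fx=4,fy=4,interpolation=cv2.INTER_CUBIC))
E
```

```text
time: 0.85
tool_pos: [0.4732, 0.3194, 0.3427]
tool_rot: [-3.139, -0.001, -2.986]
contact_force: [-0.9, -0.2, -1.6]
opening: 0.0552
[0.47321591 0.31941173 0.34272106] [-1.79833420e+02 -8.19323972e-02 -1.71107053e+02] [-0.89346177 -0.20733965 -1.55129023] 0.05518443758830748
```

View pics/t1.png

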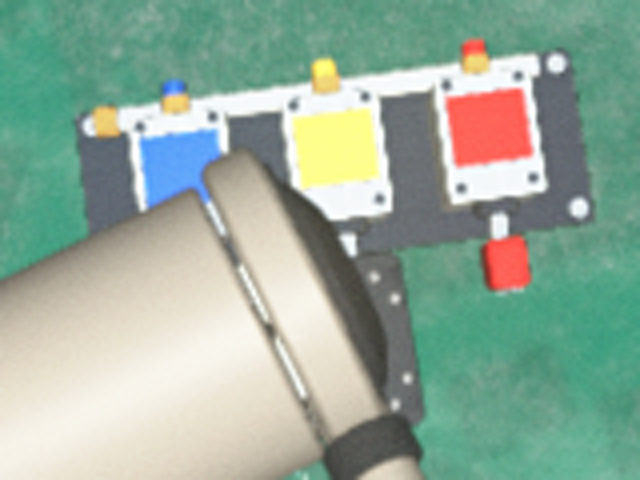

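The arm hides blue from the top camera. The visible red knob at (507,263) in the crop matches the first fix, and the spacing and yaw agree (7.9°, 171 mm against the expected 172.6 mm). I'll descend over blue with about 55 mm of opening.

```bash
python3 -m creep '[[[4,2,-35,0,0,-1],[1,0,-35,0,0,0],[0,0,-30,0,0,0],[0,0,-20,0,0,0],[0,0,-6,0,0,0]]]'
python3 - <<'E'
from h import *
im=viewer.read_camera("side");cv2.imwrite("pics/s2.png",cv2.resize(im[110:290,180:350],None,fx=4,fy=3.3,interpolation=cv2.INTER_CUBIC))
E
```

```text
time: 1.32
tool_pos: [0.4752, 0.3247, 0.2181]
tool_rot: [3.139, 0.005, -3.006]
contact_force: [0.3, -0.3, 0.6]
opening: 0.0551
```

View pics/s2.png

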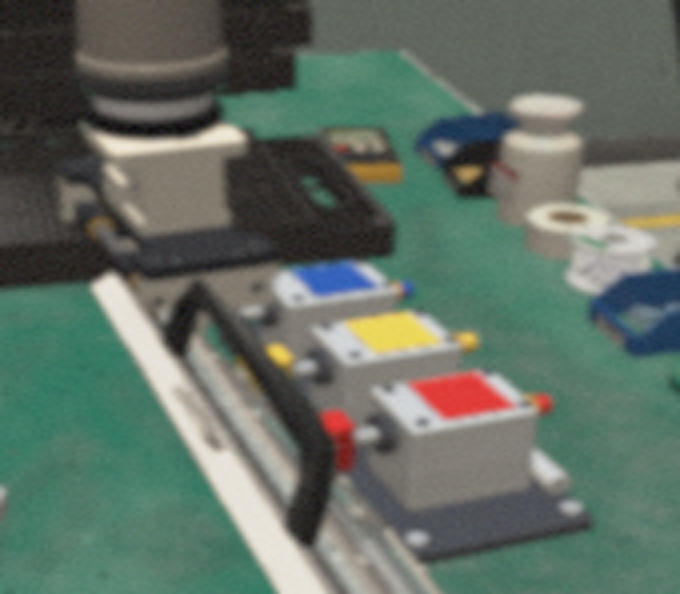

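The side view shows the gripper standing in front of the blue valve (rod visible at (255,312)), clear of the yellow knob at (280,355). I'll close on blue and check the opening.

```bash
python3 -m creep '[[[2,-2,-3,0,0,0],[0,0,0,0,0,0],[0,0,0,0,0,0],[0,0,0,0,0,0],[0,0,0,0,0,0]]]' 1 20
```

```text
time: 1.78
tool_pos: [0.4774, 0.3241, 0.2201]
tool_rot: [3.139, 0.011, -3.002]
contact_force: [7.6, -18.6, -9.8]
opening: 0.0263
```

```bash
python3 -m creep '[[[0,0,0,0,0,0],[0,0,0,0,0,0],[0,0,0,0,0,0]]]'
```

```text
time: 2.03
tool_pos: [0.4778, 0.3222, 0.2201]
tool_rot: [-3.141, 0.01, -3.003]
contact_force: [1.2, 1.2, -5.3]
opening: 0.0218
```

The opening of 21.8 mm matches the 22 mm width, so blue is gripped. Next I push it home.

```bash
python3 -m creep '[[[8,1,0,0,0,0],[8,1,0,0,0,0],[8,1,0,0,0,0],[6,1,0,0,0,0],[0,0,0,0,0,0]]]'
```

```text
time: 2.45
tool_pos: [0.5069, 0.3264, 0.2201]
tool_rot: [-3.14, 0.002, -3.003]
contact_force: [2.9, 0.4, -5.6]
opening: 0.0219
```

```bash
python3 -m creep '[[[3,0.4,0,0,0,0],[2,0.3,0,0,0,0],[0,0,0,0,0,0]]]'
```

```text
time: 2.7
tool_pos: [0.5103, 0.327, 0.2201]
tool_rot: [-3.139, -0.007, -3.003]
contact_force: [4.2, -0.3, -8.2]
opening: 0.0217
```

```bash
python3 -m creep '[[[0,0,0,0,0,0],[0,0,0,0,0,0],[0,0,0,0,0,0],[0,0,0,0,0,0],[0,0,0,0,0,0]]]' -0.2
```

```text
time: 3.12
tool_pos: [0.5113, 0.3277, 0.2229]
tool_rot: [-3.141, -0.001, -3.003]
contact_force: [-0.1, 0.4, -0.0]
opening: 0.0503
```

Blue's grip is released. I'll rise straight up, move over yellow, and check that blue is home before going down.

```bash
python3 -m creep '[[[0,0,35,0,0,0],[0,0,35,0,0,0],[2,-28,20,0,0,0],[2,-28,0,0,0,0],[2,-26,0,0,0,0]]]'
python3 - <<'E'
from h import *
im=viewer.read_camera("side");a=cv2.resize(im[130:270,200:330],None,fx=3,fy=3,interpolation=cv2.INTER_CUBIC)
im=viewer.read_camera("top");b=cv2.resize(im[140:260,190:320],None,fx=3,fy=3.5,interpolation=cv2.INTER_CUBIC)
cv2.imwrite("pics/c3.png",np.hstack([a,b]))
s=robot.observe();print(s["tool_pos"],np.degrees(s["tool_rot"]))
E
```

```text
time: 3.53
tool_pos: [0.5158, 0.2477, 0.3162]
tool_rot: [-3.141, -0.0, -2.995]
contact_force: [-0.6, 0.2, -1.0]
opening: 0.0548
[0.51633146 0.2455281  0.31599619] [-1.79903485e+02 -6.04334462e-02 -1.71850515e+02]
```

View pics/c3.png

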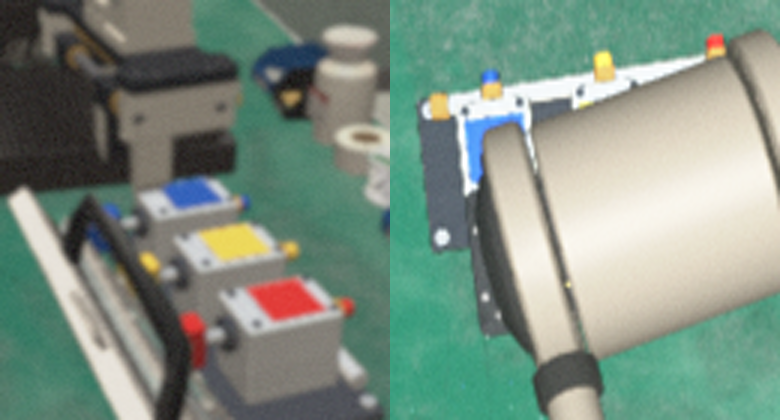

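The side crop shows the blue knob at (105,225), with the same offset from its plate as yellow (148,262) and red have from theirs, so it is home. Now down on yellow.

```bash
python3 -m creep '[[[2,-3,-30,0,0,0],[1,0,-30,0,0,0],[0,0,-25,0,0,0],[0,0,-10,0,0,0],[0,0,0,0,0,0]]]'
```

```text
time: 4.05
tool_pos: [0.5201, 0.2433, 0.221]
tool_rot: [3.141, 0.008, -3.003]
contact_force: [-0.1, -0.1, 0.5]
opening: 0.0552
```

```bash
python3 -m creep '[[[0,0,0,0,0,0],[0,0,0,0,0,0],[0,0,0,0,0,0],[0,0,0,0,0,0],[0,0,0,0,0,0]]]' 1 30
```

```text
time: 4.47
tool_pos: [0.5211, 0.2446, 0.2247]
tool_rot: [3.141, 0.012, -3.0]
contact_force: [6.4, -21.6, -9.3]
opening: 0.0264
```

```bash
python3 -m creep '[[[0,0,0,0,0,0],[0,0,0,0,0,0],[0,0,0,0,0,0]]]'
```

```text
time: 4.72
tool_pos: [0.5215, 0.2427, 0.2246]
tool_rot: [-3.139, 0.012, -3.001]
contact_force: [0.9, 0.5, -5.5]
opening: 0.0222
```

Yellow is gripped (22.2 mm). I'll pull along −x of the valve.

```bash
python3 -m creep '[[[-8,-1.1,0,0,0,0],[-8,-1.1,0,0,0,0],[-8,-1.1,0,0,0,0],[-7,-1,0,0,0,0],[0,0,0,0,0,0]]]'
```

```text
time: 5.13
tool_pos: [0.4906, 0.2385, 0.2246]
tool_rot: [-3.14, 0.018, -3.001]
contact_force: [1.1, -0.4, -5.5]
opening: 0.0219
```

```bash
python3 -m creep '[[[-3,-0.4,0,0,0,0],[-3,-0.4,0,0,0,0],[0,0,0,0,0,0]]]'
```

```text
time: 5.38
tool_pos: [0.4881, 0.2379, 0.2248]
tool_rot: [-3.141, 0.032, -3.001]
contact_force: [-5.5, -0.6, -0.7]
opening: 0.0219
```

The tool has travelled about 33 mm, and the force rose at the stop. Release, rise and move clear.

```bash
python3 -m creep '[[[0,0,0,0,0,0],[0,0,0,0,0,0],[0,0,0,0,0,0],[0,0,0,0,0,0],[0,0,0,0,0,0]]]' -0.2
```

```text
time: 5.8
tool_pos: [0.4887, 0.2385, 0.2272]
tool_rot: [-3.141, 0.036, -3.0]
contact_force: [0.2, 0.3, -0.4]
opening: 0.0509
```

```bash
python3 -m creep '[[[0,0,35,0,0,0],[0,0,35,0,0,0],[0,0,40,0,0,0],[0,0,40,0,0,0],[-15,35,10,0,0,0]]]'
python3 -m creep '[[[-15,38,0,0,0,0],[-15,38,0,0,0,0],[-15,38,0,0,0,0],[-15,38,0,0,0,0],[-15,38,0,0,0,0]]]'
python3 -m creep '[[[-10,20,0,0,0,0],[0,0,0,0,0,0],[0,0,0,0,0,0]]]'
python3 - <<'E'
from h import *
im=viewer.read_camera("top");cv2.imwrite("pics/t4.png",cv2.resize(im[140:260,180:340],None,fx=4,fy=4,interpolation=cv2.INTER_CUBIC))
for c in("blue","yellow","red"):
    for a,ce,b in blobs(im,(195,150,330,245),c): print(c,a,ce.round(1),b,ray("top",*ce,.068).round(4))
E
```

```text
time: 6.22
tool_pos: [0.4733, 0.2695, 0.3902]
tool_rot: [-3.138, 0.027, -3.005]
contact_force: [2.3, 1.6, 0.3]
opening: 0.0552
time: 6.63
tool_pos: [0.3963, 0.4625, 0.3996]
tool_rot: [3.139, 0.042, -3.015]
contact_force: [0.9, 1.1, 0.5]
opening: 0.0551
time: 6.88
tool_pos: [0.3806, 0.4902, 0.3997]
tool_rot: [3.136, 0.042, -3.005]
contact_force: [0.6, 0.4, -0.2]
opening: 0.0549
blue 293 [224.9 181.5] [215 173  20  18] [0.5832 0.3365 0.068 ]
blue 115 [229.8 215.6] [225 210  11  13] [0.5081 0.3255 0.068 ]
red 42 [304.3 204.2] [301 200  10  12] [0.5329 0.1618 0.068 ]
```

View pics/t4.png

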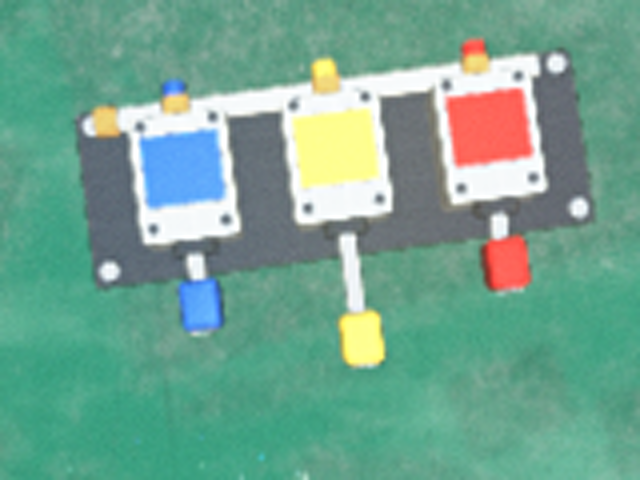

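Blue is at crop pixel (201,305), yellow at (362,338) and red at (507,263). Blue has moved 30 mm to home, yellow is about 13.5 px (30 mm) further out, and red looks unchanged. The gripper is clear, so I'll hand in.

```bash
python3 -c "
from cell import robot
print(robot.hand_in(), robot.observe()['contact_force'])"
```

```text
the job is handed in; nothing more can be done
the job is handed in; nothing more can be done
```

The changeover is done and handed in at about 7 s. I gripped the blue knob and pushed it home, checked it from the side camera, then gripped the yellow knob and pulled it to its stop. After releasing, I moved the arm up and clear to the left.

**Last checks (top camera before hand-in):**
- **Blue:** it moved 30 mm, from about x = 0.478 to 0.508 m, which puts it home.
- **Yellow:** it moved about 13.5 px, against 13.7 px for blue's full 30 mm travel, so it is out at its stop. My colour mask never picked up yellow, so this figure was read from the picture by eye.
- **Red:** it is at the same place in the picture as before. Its mask centroid did shift by about 1.6 px (3–4 mm), which I put down to the mask catching fewer pixels (42 against 52). Its bounding box starts at the same pixel, and I never touched it.
- **Arm:** the tool was free, with a residual force under 1 N. Peak lateral forces while gripping were about 20 N.

The hand-in reports no verdict.

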